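Weigh a brake master cylinder on a two-pan balance

ROBOT

A 6-joint arm with a two-finger parallel gripper is mounted at the origin on the work surface. World frame = base frame: x ahead of the robot, y to its left, z up, the work surface at z = 0. Lengths are in m, angles in rad, forces in N, time in s.
With the tool pointing down it reaches from about 0.25 to 0.8 m from the base axis. Payload 8.5 kg.
Tool frame: the origin (TCP) lies at the centre of the arm's flange, where the gripper is bolted on; the fingertips stand 173 mm ahead of it and the grasp point (between the pads) lies 155 mm ahead of it (r.hold_point_z is the distance from the TCP to the grasp point, in m); z points along the fingers, y is the direction in which the jaws open and shut (so a half turn about z gives the same grasp; the last joint's range is limited). The gripper opens to 85 mm and grips with 20 to 120 N. Pads are 22 mm wide; open, the fingers measure 114 mm over their backs; the gripper's body (76 mm by 85 mm) begins 54 mm behind the grasp point. The pads swing forward as they close: fully open they stand 13 mm farther back than shut.
Start: joints at [-1.134, 0.238, -0.013, 1.319, 0, 1.571], TCP at [0.222, -0.476, 0.405] pointing down, gripper open.
Joint ranges: [-2.66, 2.66], [-1.03, 1.9], [-1.14, 1.46], [-1.82, 2.27], [-1.45, 1.34], [-3.14, 3.14]. Speed limits (rad/s): [2.22, 2.22, 2.79, 3.14, 3.14, 3.14].

INTERFACE

Orientations are given as [roll, pitch, yaw] about the fixed x, y, z axes, in that order (R = Rz(yaw) Ry(pitch) Rx(roll)).
In Python, from cell import r, imaging, ticket gives the robot as it stands. The module is installed in compiled form; this text tells all that it offers.
- The arm moves only by the tool step_arm, never from a script. Its argument "deltas" is a list of rows, each an object with "offset": the shift along the tool's x, y, z in m, a list of three; "spin": the turn about the tool's z in rad; "hand": the opening in per cent of the stroke, from 0 (shut) to 100 (fully open). A call has 1 to 20 rows; each row shifts and turns the commanded pose from where the row before left it, along the tool's axes as they then stand; what a row does not reach is not made up. A row lasts 1/8 s, in which the tool goes at most 62.5 mm and 10.7 degrees, less where a joint would pass 70% of its speed; a pose out of reach is approached as far as the arm can. A call with a gripper value outside its range is refused whole. The fingers move at their own pace and stop on an object; the grip force is fixed at half the most. Time passes only in rows, so rows that do not move let the fingers close. It gives the time, the measured TCP pose, the force and the opening at its end, in the units of the state.
- r.get_state(): the state, without advancing time (a new reading comes with each control period).
- imaging.capture(name): name is "scene" or "top"; returns a dict with "pixels" (480x640x3 uint8, red, green, blue), "fx", "fy", "cx", "cy" (pixels), "xyz" and "attitude" of the camera in the world. Camera axes: x right, y up, looking along -z (the intrinsics and any distortion apply to the point x, -y, -z); pixel columns grow to the right and rows downward; lengths in m; the calibration is good to about 2 mm. A picture is of the moment at which its call begins. There is no depth.
- ticket.finish_job(): hands the job in, once; it reports no verdict.
The state is a dict: "time_s": time; "q": joint angles; "qvel": joint speeds; "joint_torque": joint torques, N m; "tool_pos": TCP position; "tool_rot": TCP orientation; "contact_force": force on the tool from outside, world axes, zero at the start; "ft_torque": the same for the moment, N m; "opening": finger opening in m.
Only numpy, scipy, OpenCV 4.12 (cv2) and the standard library are available. Lean on these libraries where they do the work, as an engineer would, in place of code of your own. Each camera call takes 0.05 s, during which the arm holds its last target. There are 200 camera calls.

TASK

Weigh the brake master cylinder: first set it down upright on the balance's pan that has no ledge beside it. Then, going by the beam, slide flat weights off the ledge onto the other pan, never lifting them, until the pointer rests between the two middle marks. Leave any weight that is not needed on the ledge, and leave the other parts on the bench alone.

Things in the scene. Friction and masses are not known exactly. Their poses are not given: they have to be found in the camera images.
- cylinder_mid (a point): Grey cast brake master cylinder on a flat foot, 130 mm long along its x, 72 mm high, 0.41 to 0.86 kg (varies). Point: centre, 30 mm above its underside. Grip here across y: a square block 36 mm wide (y), 34 mm long (x), 12 to 48 mm above the underside. Two ports (22 mm across) stand on top at x = -36 and +36 mm; flange 56 mm wide at the -x end. z up.
- part_pan_top (a point): Empty flat pan for the cylinder, on the balance's +y side, 150 (x) by 170 mm (y), rim 6 mm high all round. Point: centre of its upper surface, 100 mm above the bench when level. Stays horizontal, moves straight up and down by up to 19 mm. The cylinder may lie in any direction; along y leaves most room beside the dial. Where loads lie on a pan does not matter.
- weight_pan_top (a point): The other pan, same size, on the balance's -y side, 240 mm from the first; rim 6 mm high on three sides, none towards the ledge (-x side). Point: centre of its upper surface. Stays horizontal and rises as the cylinder's pan sinks.
- ledge (a point): Fixed level steel ledge for the weights, 146 (x) by 178 mm (y), 121 mm above the bench, on the weight pan's -x side across a 4 mm gap. Point: centre of its top; x points to the weight pan (its centre 152 mm on), y to the cylinder's pan. Ribs 4 mm high along x part it into three lanes at y = -54, 0, +54 mm. The weight pan stands 2 mm lower with the cylinder alone, 21 mm lower when level.
- beam (a joint): Tilt of the beam, rad: 0 level, positive with the cylinder's pan down, stops at -0.16 and +0.16. Settles in about 1.5 s at 0.44 rad per kg by which the cylinder outweighs the weights (0.07 for 160 g; at the stop beyond 360 g).
- pointer_tip (a point): Tip of the thin upright pointer on the beam, 120 mm above the pivot, before a white dial plate 56 mm wide between the pans, on the side away from the ledge; its top, 184 mm above the bench, is the balance's highest point. The two middle marks on the dial stand for tilts of -0.05 and +0.05 rad.
- big_a_mid (a point): Large flat weight, dark steel bar 90 mm (its x) by 40 mm (y) by 12 mm, 320 g; lies flat in one of the ledge's lanes, x roughly along the lane. This point is its centre. Weights may be in any of the lanes.
- big_b_mid (a point): Second large flat weight, same as the first: 90 by 40 by 12 mm, 320 g. This point is its centre.
- small_mid (a point): Small flat weight, dark steel bar 60 mm (its x) by 30 mm (y) by 12 mm, 160 g, likewise in a lane. This point is its centre. One large and the small, both large, or all three weigh close enough to the cylinder in every run.
- hub_mid (a point): Bystander: grey wheel hub, flange 116 mm across, 55 mm high; this point is its centre.
- ecu_mid (a point): Bystander: flat black control unit, 100 by 130 by 36 mm; this point is its centre.
- modulator_mid (a point): Bystander: aluminium block with a black motor on top, 60 by 100 by 85 mm; this point is the block's centre.
Things that resemble listed ones, but are neither listed nor needed, are in the scene too. Leave any turquoise look-alike of the part that bears small_mid alone.

How it is judged:
By the outcome, as a careful person would: the job done as asked, in the order asked, and still so for the second after the job is handed in, with the robot touching nothing.
It also fails if it takes over 72 s, if anything falls off the work surface, if the arm or the gripper's body presses on something with over 40 N, if the wrist force passes 120 N, or if a joint passes its speed limit or range.

## Working session

There is one attempt and no reset: what is moved stays moved. The work goes in short steps, Python scripts to look and compute and a tool call to move; the robot and the scene stay as the last step left them, time stands still between calls to the robot, and variables do not carry over. Pictures are saved under pics/ and viewed, about 8 in all and at most 12, crops included, and the job is handed in when it is done.

Besides the shell and the picture viewer there is one more tool, called after "Call:" as name(argument=value, ...), one argument or row to a line, values as JSON. step_arm: Moves the arm, as the interface text tells. Its arguments: {"type":"object","properties":{"deltas":{"type":"array"}},"required":["deltas"]}

```bash
mkdir -p pics; cat > h.py <<'E'
import numpy as np, cv2
from cell import r, imaging, ticket
from scipy.spatial.transform import Rotation as R
def cap(n):
    c=imaging.capture(n); return c
def save(c,f,box=None,s=1):
    p=c['pixels'][:,:,::-1]
    if box: p=p[box[1]:box[3],box[0]:box[2]]
    cv2.imwrite('pics/'+f,cv2.resize(p,None,fx=s,fy=s,interpolation=cv2.INTER_CUBIC))
def rot(c):
    a=np.array(c['attitude'],float)
    return a if a.shape==(3,3) else R.from_euler('xyz',a).as_matrix()
def back(c,u,v,z):
    d=rot(c)@np.array([(u-c['cx'])/c['fx'],-(v-c['cy'])/c['fy'],-1]); o=np.array(c['xyz'])
    return (o+d*(z-o[2])/d[2]).round(4)
def proj(c,p):
    q=rot(c).T@(np.array(p)-c['xyz']); return (c['cx']-c['fx']*q[0]/q[2], c['cy']+c['fy']*q[1]/q[2])
E
python3 - <<'E'
from h import *
for n in('top','scene'):
    c=cap(n); save(c,n+'0.png'); print({k:v for k,v in c.items() if k!='pixels'})
print(r.get_state(), r.hold_point_z)
E
```

```text
{'fx': 624.1876093953472, 'fy': 624.1876093953472, 'cx': 325.35159561836105, 'cy': 234.8349124605885, 'xyz': array([ 0.2930407 , -0.01046232,  1.41299358]), 'attitude': array([ 0.19521878,  0.02421307, -1.58221717])}
{'fx': 620.5666115194762, 'fy': 620.5666115194762, 'cx': 311.9577504467998, 'cy': 228.605949509876, 'xyz': array([1.25616886, 0.19761175, 1.23625811]), 'attitude': array([0.5919377 , 0.00607874, 1.80491359])}
{'time_s': 0.1, 'q': array([-1.13399452e+00,  2.38730065e-01, -1.41340552e-02,  1.31918558e+00,
        1.22399996e-05,  1.57077492e+00]), 'qvel': array([ 0.00174883, -0.00163702,  0.0019008 ,  0.00162509,  0.00042862,
        0.00128002]), 'joint_torque': array([ 9.26419561e-04, -5.39723396e+01,  3.46997237e+01,  1.34523801e-02,
        8.83836560e-05,  7.87242357e-06]), 'tool_pos': array([ 0.22204385, -0.47558763,  0.40415088]), 'tool_rot': array([-3.14033929e+00, -1.22668152e-05,  4.36823194e-01]), 'contact_force': array([-0.00412522, -0.00703362, -0.28744311]), 'ft_torque': array([-0.0346737 , -0.03676074,  0.00276593]), 'opening': 0.08582482379737878} 0.1547
```

View pics/top0.png

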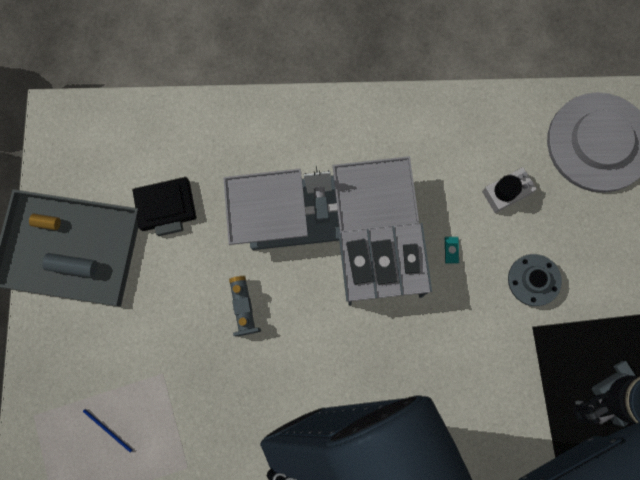

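View pics/scene0.png

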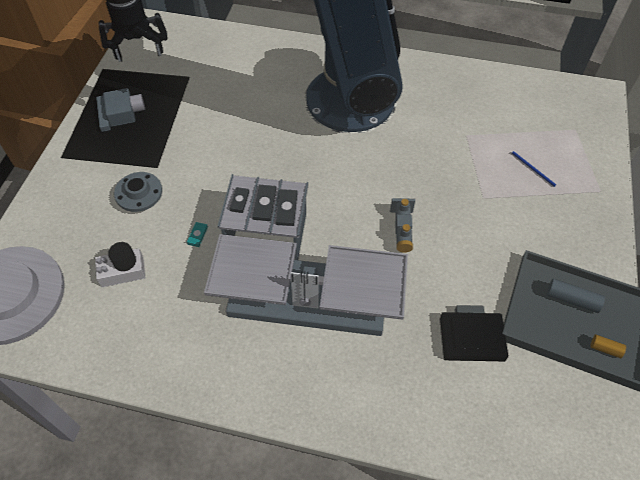

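Top view: the cylinder is at about (243,305) with its flange toward the robot. The part pan is at (266,207), the weight pan at (375,195) and the ledge at (386,263), with the large weights in the left and middle lanes and the small one in the right lane. The turquoise decoy is at (452,250). Next I'll enlarge the working area.

```bash
python3 - <<'E'
from h import *
c=cap('top'); save(c,'t1.png',(215,150,445,345),3.4)
E
```

```text
(no output)
```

View pics/t1.png

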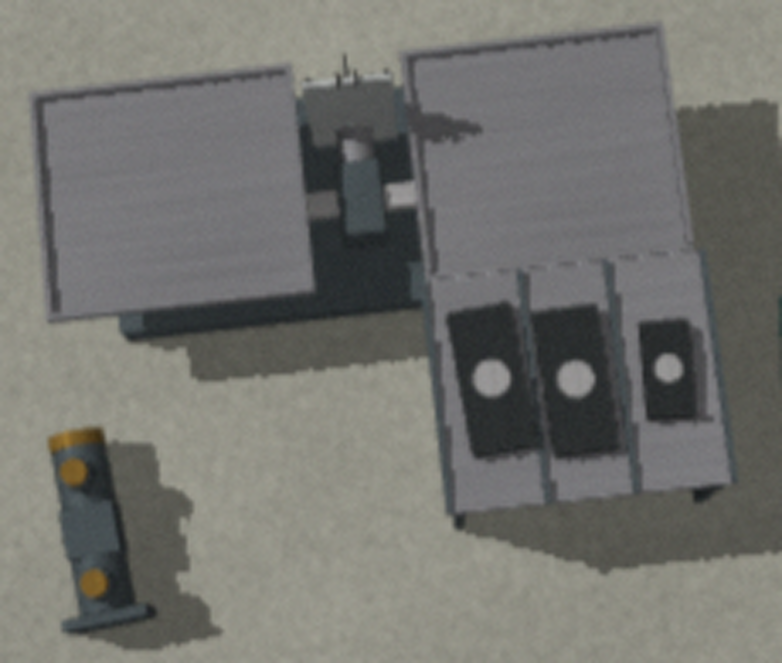

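```bash
python3 - <<'E'
from h import *
c=cap('top')
def P(l,z): return np.array([back(c,215+u/3.4,150+v/3.4,z) for u,v in l])
def yaw(a,b): return np.arctan2(b[1]-a[1],b[0]-a[0])
p=P([(94,583),(74,472)],.072); print('cyl',p,p.mean(0),'len',np.linalg.norm(p[1]-p[0]),'yaw',yaw(*p))
p=P([(35,95),(290,70),(315,290),(50,318)],.106); print('part',p,p.mean(0),yaw(p[3],p[0]),yaw(p[1],p[0]))
p=P([(403,53),(660,26),(692,248),(430,276)],.106); print('wpan',p,p.mean(0),yaw(p[3],p[0]))
p=P([(430,280),(703,252),(732,484),(452,512)],.122); print('ledge',p,p.mean(0),yaw(p[3],p[0]),yaw(p[2],p[1]),yaw(p[1],p[0]))
p=P([(492,379),(575,379),(669,368)],.133);print('w',p)
E
```

```text
cyl [[0.3726 0.1981 0.072 ]
 [0.4428 0.2118 0.072 ]] [0.4077  0.20495 0.072  ] len 0.0715243315243142 yaw 0.19273422810477192
part [[0.682  0.2353 0.106 ]
 [0.6957 0.0713 0.106 ]
 [0.5515 0.0561 0.106 ]
 [0.5363 0.2229 0.106 ]] [0.616375 0.1464   0.106   ] 0.08490179344972207 1.6541394055797232
wpan [[ 0.7056 -0.0014  0.106 ]
 [ 0.7206 -0.1665  0.106 ]
 [ 0.5746 -0.1811  0.106 ]
 [ 0.5593 -0.0163  0.106 ]] [ 0.640025 -0.091325  0.106   ] 0.10149556702945574
ledge [[ 0.5535 -0.0162  0.122 ]
 [ 0.5685 -0.1857  0.122 ]
 [ 0.4243 -0.1972  0.122 ]
 [ 0.4096 -0.0272  0.122 ]] [ 0.488975 -0.106575  0.122   ] 0.07629360039909125 0.0795819151550326 1.6590619647797054
w [[ 0.4892 -0.0529  0.133 ]
 [ 0.4884 -0.1033  0.133 ]
 [ 0.4943 -0.1606  0.133 ]]
```

Call:
step_arm(
  deltas=[
    {"offset": [0,0,0],"spin": -0.15,"hand": 100},
    {"offset": [0,0,0],"spin": 0,"hand": 100},
  ],
)

```text
time_s: 0.45
tool_pos: [0.2221, -0.4757, 0.4045]
tool_rot: [-3.141, -0.0, 0.586]
contact_force: [0.5, 1.3, -0.3]
opening: 0.0852
```

```bash
cat >> h.py <<'E'
def tool(dx,dy,yaw): # world shift -> tool axes
    return (round(dx*np.cos(yaw)+dy*np.sin(yaw),4), round(dx*np.sin(yaw)-dy*np.cos(yaw),4))
def here():
    s=r.get_state(); return s['tool_pos'],s['tool_rot'][2],s
E
python3 - <<'E'
from h import *
p,y,s=here(); print(p,y,s['q'],s['tool_rot']); print(tool(.408-p[0],.205-p[1],y))
E
```

```text
[ 0.2220785  -0.47566291  0.40451687] 0.5859570243418315 [-1.13399265e+00  2.38379714e-01 -1.36667593e-02  1.31920804e+00
  1.46269445e-06  1.42164297e+00] [-3.14113977e+00 -6.95338663e-05  5.85957024e-01]
(np.float64(0.5313), np.float64(-0.4643))
```

Call:
step_arm(
  deltas=[
    {"offset": [0,0,0],"spin": -0.172,"hand": 100},
    {"offset": [0,0,0],"spin": -0.172,"hand": 100},
    {"offset": [0,0,0],"spin": -0.172,"hand": 100},
    {"offset": [0,0,0],"spin": -0.172,"hand": 100},
    {"offset": [0,0,0],"spin": -0.172,"hand": 100},
    {"offset": [0,0,0],"spin": -0.172,"hand": 100},
    {"offset": [0,0,0],"spin": -0.172,"hand": 100},
    {"offset": [0,0,0],"spin": -0.172,"hand": 100},
    {"offset": [0,0,0],"spin": -0.172,"hand": 100},
    {"offset": [0,0,0],"spin": -0.172,"hand": 100},
    {"offset": [0,0,0],"spin": -0.172,"hand": 100},
    {"offset": [0,0,0],"spin": -0.172,"hand": 100},
    {"offset": [0,0,0],"spin": -0.172,"hand": 100},
    {"offset": [0,0,0],"spin": -0.172,"hand": 100},
    {"offset": [0,0,0],"spin": -0.172,"hand": 100},
    {"offset": [0,0,0],"spin": -0.172,"hand": 100},
  ],
)

```text
time_s: 2.45
tool_pos: [0.2221, -0.4757, 0.4046]
tool_rot: [3.141, -0.0, -2.943]
contact_force: [0.0, -0.3, -0.2]
opening: 0.0858
```

Call:
step_arm(
  deltas=[
    {"offset": [-0.0197,0.0395,0],"spin": 0,"hand": 100},
    {"offset": [-0.0197,0.0395,0],"spin": 0,"hand": 100},
    {"offset": [-0.0197,0.0395,0],"spin": 0,"hand": 100},
    {"offset": [-0.0197,0.0395,0],"spin": 0,"hand": 100},
    {"offset": [-0.0197,0.0395,0],"spin": 0,"hand": 100},
    {"offset": [-0.0197,0.0395,0],"spin": 0,"hand": 100},
    {"offset": [-0.0197,0.0395,0],"spin": 0,"hand": 100},
    {"offset": [-0.0197,0.0395,0],"spin": 0,"hand": 100},
    {"offset": [-0.0197,0.0395,0],"spin": 0,"hand": 100},
    {"offset": [-0.0197,0.0395,0],"spin": 0,"hand": 100},
    {"offset": [-0.0197,0.0395,0],"spin": 0,"hand": 100},
    {"offset": [-0.0197,0.0395,0],"spin": 0,"hand": 100},
    {"offset": [-0.0197,0.0395,0],"spin": 0,"hand": 100},
    {"offset": [-0.0197,0.0395,0],"spin": 0,"hand": 100},
    {"offset": [-0.0197,0.0395,0],"spin": 0,"hand": 100},
    {"offset": [-0.0197,0.0395,0],"spin": 0,"hand": 100},
    {"offset": [0,0,0.04],"spin": 0,"hand": 100},
    {"offset": [0,0,0.04],"spin": 0,"hand": 100},
    {"offset": [0,0,0],"spin": 0,"hand": 100},
  ],
)

```text
time_s: 4.82
tool_pos: [0.4063, 0.2055, 0.3227]
tool_rot: [-3.14, -0.005, -2.947]
contact_force: [-0.4, -0.3, 1.1]
opening: 0.0851
```

```bash
python3 - <<'E'
from h import *
p,y,s=here(); print(p,y,s['q'],s['tool_rot']); print(tool(.4077-p[0],.205-p[1],y),'dyaw',3.334-y%(2*np.pi))
c=cap('scene'); save(c,'s1.png',(290,110,490,340),2.6)
E
```

```text
[0.40629118 0.20546502 0.32273067] -2.9468056821299617 [ 4.68174758e-01  1.67522012e-01 -3.22910765e-01  1.08560261e+00
  1.00498883e-04  2.73384182e-01] [-3.14027491 -0.00507163 -2.94680568]
(np.float64(-0.0013), np.float64(-0.0007)) dyaw -0.002379625049624412
```

View pics/s1.png

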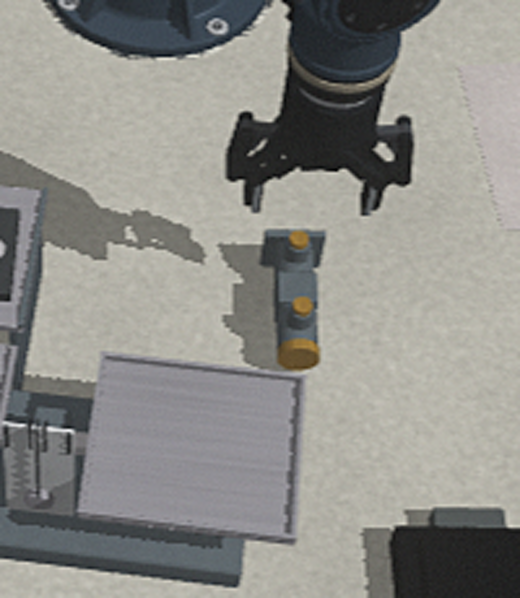

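The crop shows the open gripper centred above the cylinder, whose ports are at (299,241) and (302,306). Descending to grip.

Call:
step_arm(
  deltas=[
    {"offset": [0,0,0.03],"spin": 0,"hand": 100},
    {"offset": [0,0,0.03],"spin": 0,"hand": 100},
    {"offset": [0,0,0.03],"spin": 0,"hand": 100},
    {"offset": [0,0,0.03],"spin": 0,"hand": 100},
    {"offset": [0,0,0.018],"spin": 0,"hand": 100},
    {"offset": [0,0,0],"spin": 0,"hand": 0},
    {"offset": [0,0,0],"spin": 0,"hand": 0},
    {"offset": [0,0,0],"spin": 0,"hand": 0},
    {"offset": [0,0,0],"spin": 0,"hand": 0},
    {"offset": [0,0,0],"spin": 0,"hand": 0},
    {"offset": [0,0,0],"spin": 0,"hand": 0},
    {"offset": [0,0,0],"spin": 0,"hand": 0},
    {"offset": [0,0,0],"spin": 0,"hand": 0},
    {"offset": [0,0,0],"spin": 0,"hand": 0},
  ],
)

```text
time_s: 6.62
tool_pos: [0.4081, 0.2064, 0.1884]
tool_rot: [3.14, 0.003, -2.945]
contact_force: [-1.2, 1.9, 9.0]
opening: 0.0355
```

Call:
step_arm(
  deltas=[
    {"offset": [0,0,-0.02],"spin": 0,"hand": 0},
    {"offset": [0,0,-0.03],"spin": 0,"hand": 0},
    {"offset": [0,0,-0.03],"spin": 0,"hand": 0},
    {"offset": [0,0,-0.03],"spin": 0,"hand": 0},
    {"offset": [0,0,-0.03],"spin": 0,"hand": 0},
    {"offset": [0,0,-0.02],"spin": 0,"hand": 0},
    {"offset": [0,0,0],"spin": 0,"hand": 0},
    {"offset": [0,0,0],"spin": 0,"hand": 0},
    {"offset": [0,0,0],"spin": 0,"hand": 0},
  ],
)

```text
time_s: 7.75
tool_pos: [0.407, 0.2057, 0.3458]
tool_rot: [-3.141, -0.002, -2.944]
contact_force: [0.2, 0.4, -4.1]
opening: 0.0353
```

```bash
python3 - <<'E'
from h import *
p,y,s=here(); print(p,y,s['q'],s['tool_rot'],s['contact_force']); print(tool(.617-p[0],.147-p[1],y))
E
```

```text
[0.40701596 0.20565067 0.34577525] -2.9444406507647893 [ 4.67828125e-01  1.51121564e-01 -2.80393893e-01  1.14108290e+00
  7.56308289e-05  2.70675695e-01] [-3.14118370e+00 -1.75663999e-03 -2.94444065e+00] [ 0.15982996  0.4185309  -4.10612583]
(np.float64(-0.1944), np.float64(-0.0986))
```

Call:
step_arm(
  deltas=[
    {"offset": [-0.0324,-0.0164,0],"spin": 0,"hand": 0},
    {"offset": [-0.0324,-0.0164,0],"spin": 0,"hand": 0},
    {"offset": [-0.0324,-0.0164,0],"spin": 0,"hand": 0},
    {"offset": [-0.0324,-0.0164,0],"spin": 0,"hand": 0},
    {"offset": [-0.0324,-0.0164,0],"spin": 0,"hand": 0},
    {"offset": [-0.0324,-0.0164,0],"spin": 0,"hand": 0},
    {"offset": [0,0,0],"spin": 0.168,"hand": 0},
    {"offset": [0,0,0],"spin": 0.168,"hand": 0},
    {"offset": [0,0,0],"spin": 0.168,"hand": 0},
    {"offset": [0,0,0],"spin": 0.168,"hand": 0},
    {"offset": [0,0,0],"spin": 0.168,"hand": 0},
    {"offset": [0,0,0],"spin": 0.168,"hand": 0},
    {"offset": [0,0,0],"spin": 0.168,"hand": 0},
    {"offset": [0,0,0],"spin": 0.168,"hand": 0},
    {"offset": [0,0,0],"spin": 0.168,"hand": 0},
    {"offset": [0,0,0],"spin": 0.168,"hand": 0},
    {"offset": [0,0,0],"spin": 0,"hand": 0},
    {"offset": [0,0,0],"spin": 0,"hand": 0},
    {"offset": [0,0,0],"spin": 0,"hand": 0},
  ],
)

```text
time_s: 10.12
tool_pos: [0.6173, 0.1474, 0.3465]
tool_rot: [-3.141, -0.0, 1.661]
contact_force: [-0.7, -0.1, -4.1]
opening: 0.0352
```

```bash
python3 - <<'E'
from h import *
p,y,s=here(); print(p,y,s['q'],s['tool_rot'],s['contact_force']); print(tool(.617-p[0],.147-p[1],y))
c=cap('top'); t=c['pixels'][130:330,190:440]; d=cap('scene'); e=d['pixels'][200:350,190:440]
cv2.imwrite('pics/p.png',cv2.resize(np.vstack([t,e])[:,:,::-1],None,fx=1.7,fy=1.7,interpolation=cv2.INTER_CUBIC))
E
```

```text
[0.61725031 0.14741795 0.34646452] 1.660872699713962 [2.34422433e-01 4.49183696e-01 1.52155479e-01 1.27417533e+00
 7.64486144e-05 1.71514237e+00] [-3.14117867e+00 -1.70765966e-05  1.66087270e+00] [-0.69686635 -0.11974793 -4.12368667]
(np.float64(-0.0004), np.float64(-0.0003))
```

View pics/p.png

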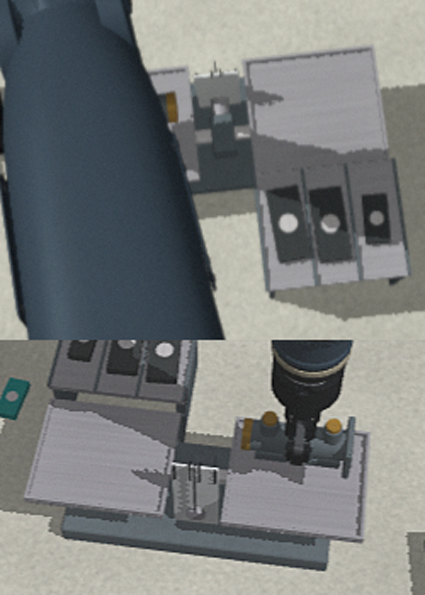

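The cylinder is held upright over the part pan at about (295,440) in the lower half, clear of the rim and dial. Lowering it.

Call:
step_arm(
  deltas=[
    {"offset": [0,0,0.02],"spin": 0,"hand": 0},
    {"offset": [0,0,0.02],"spin": 0,"hand": 0},
    {"offset": [0,0,0.01],"spin": 0,"hand": 0},
    {"offset": [0,0,0.005],"spin": 0,"hand": 0},
    {"offset": [0,0,0.005],"spin": 0,"hand": 0},
    {"offset": [0,0,0.005],"spin": 0,"hand": 0},
    {"offset": [0,0,0.005],"spin": 0,"hand": 0},
    {"offset": [0,0,0],"spin": 0,"hand": 0},
    {"offset": [0,0,0],"spin": 0,"hand": 0},
  ],
)

```text
time_s: 11.35
tool_pos: [0.6173, 0.1475, 0.277]
tool_rot: [3.141, -0.0, 1.659]
contact_force: [0.5, 1.4, -1.8]
opening: 0.0351
```

Call:
step_arm(
  deltas=[
    {"offset": [0,0,0.003],"spin": 0,"hand": 0},
    {"offset": [0,0,0.003],"spin": 0,"hand": 0},
    {"offset": [0,0,0],"spin": 0,"hand": 0},
    {"offset": [0,0,0],"spin": 0,"hand": 0},
  ],
)

```text
time_s: 11.85
tool_pos: [0.6173, 0.1475, 0.2708]
tool_rot: [3.141, -0.0, 1.659]
contact_force: [0.9, 0.5, -0.5]
opening: 0.0352
```

Call:
step_arm(
  deltas=[
    {"offset": [0,0,0],"spin": 0,"hand": 80},
    {"offset": [0,0,0],"spin": 0,"hand": 80},
    {"offset": [0,0,0],"spin": 0,"hand": 80},
    {"offset": [0,0,0],"spin": 0,"hand": 80},
    {"offset": [0,0,0],"spin": 0,"hand": 80},
    {"offset": [0,0,0],"spin": 0,"hand": 80},
    {"offset": [0,0,-0.015],"spin": 0,"hand": 80},
    {"offset": [0,0,-0.025],"spin": 0,"hand": 80},
    {"offset": [0,0,-0.03],"spin": 0,"hand": 80},
    {"offset": [0,0,-0.03],"spin": 0,"hand": 80},
    {"offset": [0,0,-0.03],"spin": 0,"hand": 80},
    {"offset": [0,0,-0.02],"spin": 0,"hand": 80},
    {"offset": [0,0,0],"spin": 0,"hand": 0},
    {"offset": [0,0,0],"spin": 0,"hand": 0},
    {"offset": [0,0,0],"spin": 0,"hand": 0},
  ],
)

```text
time_s: 13.72
tool_pos: [0.6171, 0.1474, 0.4197]
tool_rot: [-3.14, 0.0, 1.659]
contact_force: [0.3, 0.0, -0.6]
opening: 0.0138
```

```bash
python3 - <<'E'
from h import *
p,y,s=here(); print(p,y,s['contact_force'],s['opening'])
d=cap('scene'); save(d,'s2.png',(190,160,440,350),3)
E
```

```text
[0.61707122 0.14737937 0.41971264] 1.6588063815476852 [ 0.26548454  0.01832435 -0.63561443] 0.013806581724891817
```

View pics/s2.png

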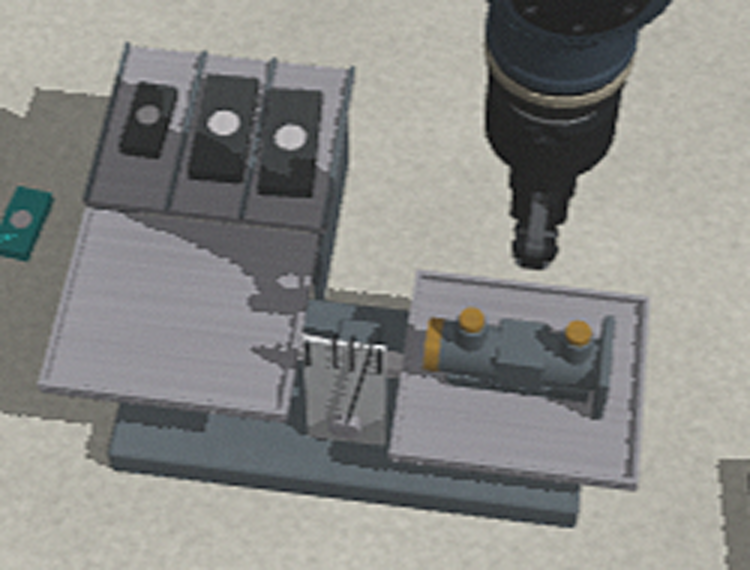

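The cylinder stands upright on the pan at (520,360). The pointer is hard over at (362,385), away from the middle marks, with the weight pan up. The force reading suggests about 0.4 kg. Moving behind the middle-lane large weight with closed fingers.

Call:
step_arm(
  deltas=[
    {"offset": [-0.0299,-0.0312,0],"spin": 0,"hand": 0},
    {"offset": [-0.0299,-0.0312,0],"spin": 0,"hand": 0},
    {"offset": [-0.0299,-0.0312,0],"spin": 0,"hand": 0},
    {"offset": [-0.0299,-0.0312,0],"spin": 0,"hand": 0},
    {"offset": [-0.0299,-0.0312,0],"spin": 0,"hand": 0},
    {"offset": [-0.0299,-0.0312,0],"spin": 0,"hand": 0},
    {"offset": [-0.0299,-0.0312,0],"spin": 0,"hand": 0},
    {"offset": [-0.0299,-0.0312,0],"spin": 0,"hand": 0},
    {"offset": [0,0,0.03],"spin": 0,"hand": 0},
    {"offset": [0,0,0.03],"spin": 0,"hand": 0},
    {"offset": [0,0,0.03],"spin": 0,"hand": 0},
    {"offset": [0,0,0.03],"spin": 0,"hand": 0},
    {"offset": [0,0,0],"spin": 0,"hand": 0},
    {"offset": [0,0,0],"spin": 0,"hand": 0},
  ],
)

```text
time_s: 15.52
tool_pos: [0.3899, -0.1128, 0.3015]
tool_rot: [3.141, 0.0, 1.659]
contact_force: [1.0, 0.1, -0.3]
opening: 0.0004
```

```bash
cat >> h.py <<'E'
L=np.array([.489,-.1055]); Y=.087
M=np.array([[np.cos(Y),-np.sin(Y)],[np.sin(Y),np.cos(Y)]])
def loc(p): return (M.T@(np.array(p)[:2]-L)).round(4)
E
python3 - <<'E'
from h import *
p,y,s=here(); print(p,y,loc(p),s['q'],s['contact_force'],s['opening'])
d=cap('scene'); save(d,'s3.png',(190,120,390,300),3)
E
```

```text
[ 0.38990755 -0.11284563  0.30146079] 1.6588659091318658 [-0.0994  0.0013] [-2.81740810e-01  1.01045420e-01 -4.63674541e-01  1.00569458e+00
  6.63824172e-05  1.20098593e+00] [ 0.97268365  0.13013738 -0.26866035] 0.00038318427978565516
```

View pics/s3.png

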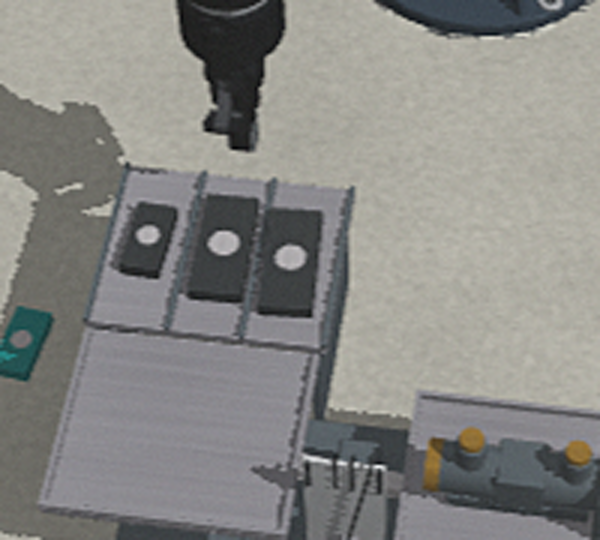

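The closed fingers are aligned with the middle lane behind the large weight, whose dot is at (223,243). The pan edge is just below the ledge at y≈325. Pushing now.

Call:
step_arm(
  deltas=[
    {"offset": [0,0,0.0035],"spin": 0,"hand": 0},
    {"offset": [0,0,0],"spin": 0,"hand": 0},
    {"offset": [0,0.012,0],"spin": 0,"hand": 0},
    {"offset": [0,0.015,0],"spin": 0,"hand": 0},
    {"offset": [0,0.02,0],"spin": 0,"hand": 0},
    {"offset": [0,0.03,0],"spin": 0,"hand": 0},
    {"offset": [0,0.035,0],"spin": 0,"hand": 0},
    {"offset": [0,0.035,0],"spin": 0,"hand": 0},
    {"offset": [0,0.036,0],"spin": 0,"hand": 0},
    {"offset": [0,0,0],"spin": 0,"hand": 0},
    {"offset": [0,0,-0.03],"spin": 0,"hand": 0},
    {"offset": [0,-0.03,-0.03],"spin": 0,"hand": 0},
    {"offset": [0,-0.04,-0.01],"spin": 0,"hand": 0},
    {"offset": [0,-0.04,0],"spin": 0,"hand": 0},
    {"offset": [0,-0.04,0],"spin": 0,"hand": 0},
    {"offset": [0,-0.03,0],"spin": 0,"hand": 0},
    {"offset": [0,0,0],"spin": 0,"hand": 0},
    {"offset": [0,0,0],"spin": 0,"hand": 0},
    {"offset": [0,0,0],"spin": 0,"hand": 0},
    {"offset": [0,0,0],"spin": 0,"hand": 0},
  ],
)

```text
time_s: 18.08
tool_pos: [0.3932, -0.1125, 0.367]
tool_rot: [-3.141, -0.0, 1.659]
contact_force: [0.5, -0.0, 0.1]
opening: -0.0002
```

```bash
python3 - <<'E'
from h import *
p,y,s=here(); print(p,y,loc(p),s['contact_force'])
d=cap('scene'); save(d,'s4.png',(190,160,390,335),3.5)
E
```

```text
[ 0.39322358 -0.11245997  0.36700173] 1.6592394784755657 [-0.096   0.0014] [ 0.529971   -0.02266328  0.12527586]
```

View pics/s4.png

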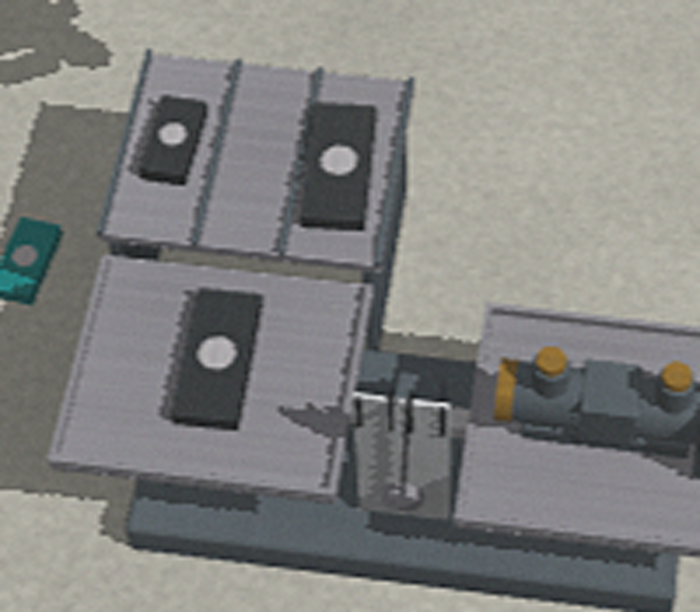

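The large weight lies fully on the weight pan at (217,355). The pointer has come back near the middle marks at about (405,440), so I'll let it settle and enlarge the dial.

Call:
step_arm(
  deltas=[
    {"offset": [0,0,0],"spin": 0,"hand": 0},
    {"offset": [0,0,0],"spin": 0,"hand": 0},
    {"offset": [0,0,0],"spin": 0,"hand": 0},
    {"offset": [0,0,0],"spin": 0,"hand": 0},
    {"offset": [0,0,0],"spin": 0,"hand": 0},
    {"offset": [0,0,0],"spin": 0,"hand": 0},
    {"offset": [0,0,0],"spin": 0,"hand": 0},
    {"offset": [0,0,0],"spin": 0,"hand": 0},
  ],
)

```text
time_s: 19.12
tool_pos: [0.3926, -0.1125, 0.3672]
tool_rot: [3.142, -0.0, 1.659]
contact_force: [-0.5, -0.2, 0.4]
opening: -0.0001
```

```bash
python3 - <<'E'
from h import *
def big(n,b,s):
    im=np.mean([cap(n)['pixels'][b[1]:b[3],b[0]:b[2]].astype(float) for _ in range(6)],0).astype(np.uint8)[:,:,::-1]
    return cv2.resize(im,None,fx=s,fy=s,interpolation=cv2.INTER_NEAREST)
a=big('scene',(286,264,324,310),12); b=big('top',(298,160,338,206),8)
h=max(a.shape[0],b.shape[0]); o=np.zeros((h,a.shape[1]+b.shape[1],3),np.uint8); o[:a.shape[0],:a.shape[1]]=a; o[:b.shape[0],a.shape[1]:]=b
cv2.imwrite('pics/d.png',o)
# predicted pixels: dial frame; pivot midway between pans
d=cap('scene'); piv=L+M@np.array([.152,.120]); print(piv)
for ox in (.05,.06,.07,.08):
  for t in(-.05,0,.05):
    w=piv+M@np.array([ox,.12*np.sin(t)]); print(ox,t,np.round(proj(d,[*w,.18]),1))
E
```

```text
[0.62999828 0.02725347]
0.05 -0.05 [298.  275.5]
0.05 0 [301.  275.9]
0.05 0.05 [304.1 276.3]
0.06 -0.05 [297.2 279.9]
0.06 0 [300.2 280.3]
0.06 0.05 [303.3 280.7]
0.07 -0.05 [296.3 284.4]
0.07 0 [299.4 284.8]
0.07 0.05 [302.5 285.2]
0.08 -0.05 [295.5 288.9]
0.08 0 [298.6 289.3]
0.08 0.05 [301.7 289.7]
```

View pics/d.png

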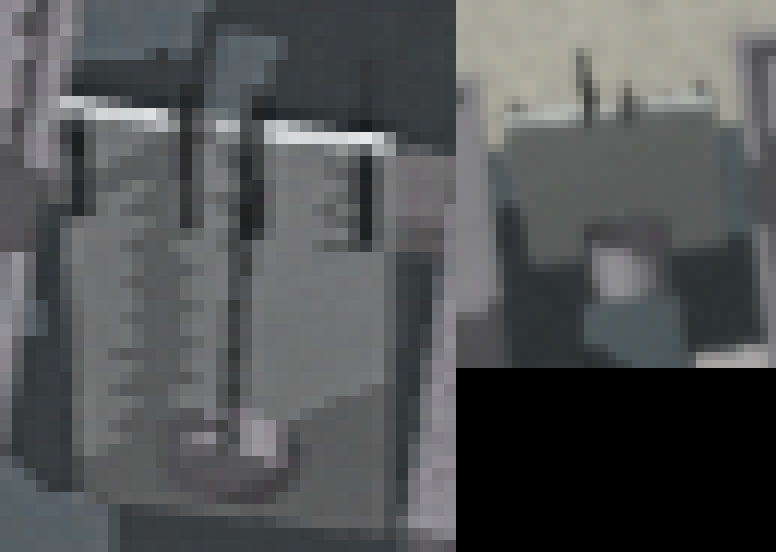

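The middle marks are at x≈187 and 258 in the enlarged dial, and the pointer is right at the right-hand one, so the cylinder is still about 100 g heavier. The small weight (160 g) should bring it to about -0.025 rad. Pushing the small one next.

Call:
step_arm(
  deltas=[
    {"offset": [-0.0285,-0.004,0],"spin": 0,"hand": 0},
    {"offset": [-0.0285,0,0],"spin": 0,"hand": 0},
    {"offset": [0,0,0.03],"spin": 0,"hand": 0},
    {"offset": [0,0,0.03],"spin": 0,"hand": 0},
    {"offset": [0,0,0.0085],"spin": 0,"hand": 0},
    {"offset": [0,0,0],"spin": 0,"hand": 0},
    {"offset": [0,0,0],"spin": 0,"hand": 0},
  ],
)

```text
time_s: 20.65
tool_pos: [0.3941, -0.1698, 0.2997]
tool_rot: [3.14, 0.001, 1.659]
contact_force: [-1.0, 0.3, -0.0]
opening: -0.0001
```

```bash
python3 - <<'E'
from h import *
p,y,s=here(); print(p,y,loc(p),s['contact_force'])
E
```

```text
[ 0.39410538 -0.16977259  0.2996758 ] 1.6589743034772382 [-0.1001 -0.0558] [-1.01597958  0.29620223 -0.04816116]
```

Call:
step_arm(
  deltas=[
    {"offset": [0,0.02,0.001],"spin": 0,"hand": 0},
    {"offset": [0,0.025,0],"spin": 0,"hand": 0},
    {"offset": [0,0.015,0],"spin": 0,"hand": 0},
    {"offset": [0,0.03,0],"spin": 0,"hand": 0},
    {"offset": [0,0.03,0],"spin": 0,"hand": 0},
    {"offset": [0,0.032,0],"spin": 0,"hand": 0},
    {"offset": [0,0.033,0],"spin": 0,"hand": 0},
    {"offset": [0,0,0],"spin": 0,"hand": 0},
    {"offset": [0,0,-0.03],"spin": 0,"hand": 0},
    {"offset": [0,-0.03,-0.03],"spin": 0,"hand": 0},
    {"offset": [0,-0.04,-0.01],"spin": 0,"hand": 0},
    {"offset": [0,-0.04,0],"spin": 0,"hand": 0},
    {"offset": [0,-0.04,0],"spin": 0,"hand": 0},
    {"offset": [0,-0.03,0],"spin": 0,"hand": 0},
    {"offset": [0,0,0],"spin": 0,"hand": 0},
    {"offset": [0,0,0],"spin": 0,"hand": 0},
    {"offset": [0,0,0],"spin": 0,"hand": 0},
    {"offset": [0,0,0],"spin": 0,"hand": 0},
    {"offset": [0,0,0],"spin": 0,"hand": 0},
    {"offset": [0,0,0],"spin": 0,"hand": 0},
  ],
)

```text
time_s: 23.15
tool_pos: [0.3988, -0.1692, 0.3676]
tool_rot: [-3.141, -0.0, 1.659]
contact_force: [0.2, -0.3, 0.2]
opening: 0.0
```

Call:
step_arm(
  deltas=[
    {"offset": [0,0,0],"spin": 0,"hand": 0},
    {"offset": [0,0,0],"spin": 0,"hand": 0},
    {"offset": [0,0,0],"spin": 0,"hand": 0},
    {"offset": [0,0,0],"spin": 0,"hand": 0},
    {"offset": [0,0,0],"spin": 0,"hand": 0},
    {"offset": [0,0,0],"spin": 0,"hand": 0},
    {"offset": [0,0,0],"spin": 0,"hand": 0},
    {"offset": [0,0,0],"spin": 0,"hand": 0},
  ],
)

```text
time_s: 24.15
tool_pos: [0.3987, -0.1692, 0.3677]
tool_rot: [-3.142, -0.0, 1.659]
contact_force: [0.1, -0.3, -0.2]
opening: -0.0002
```

```bash
python3 - <<'E'
from h import *
d=cap('scene')['pixels'][:,:,::-1]
a=cv2.resize(d[160:335,190:340],None,fx=3,fy=3,interpolation=cv2.INTER_CUBIC)
b=cv2.resize(d[264:310,286:324],None,fx=9,fy=9,interpolation=cv2.INTER_NEAREST)
o=np.zeros((525,a.shape[1]+b.shape[1],3),np.uint8); o[:,:a.shape[1]]=a; o[:b.shape[0],a.shape[1]:]=b
cv2.imwrite('pics/s5.png',o)
E
```

```text
(no output)
```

View pics/s5.png

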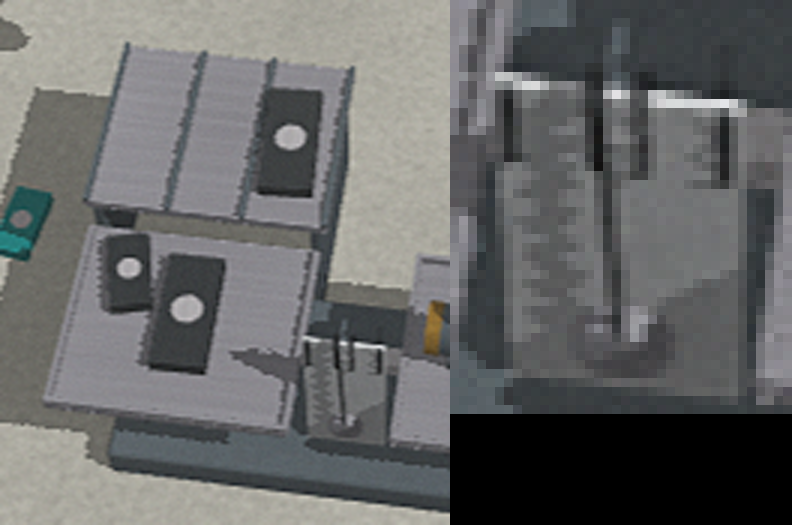

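The small weight (128,268) and one large weight (187,310) lie on the weight pan, and the other large weight is still on the ledge (290,137). The pointer now leans slightly left, between the marks at 596 and 641. I'll check it numerically against the empty, level picture from the start.

```bash
python3 - <<'E'
from h import *
z=cv2.imread('pics/scene0.png').astype(float)
def avg(): return np.mean([cap('scene')['pixels'][:,:,::-1].astype(float) for _ in range(8)],0)
n=avg()
def line(im,lo,hi):
    out=[]
    for v in range(283,298):
        row=im[v,lo:hi].mean(1); w=np.clip(np.median(row)-12-row,0,None)
        out.append((v,round(float((w*np.arange(lo,hi)).sum()/w.sum()),2) if w.sum()>5 else None))
    return out
for im in (z,n):
    print(line(im,299,311)); 
for v in (274,277,280,283,286,289,292): print(v,'level',z[v,290:319].mean(1).astype(int),'\n    now  ',n[v,290:319].mean(1).astype(int))
E
```

```text
[(283, 305.33), (284, 303.15), (285, 302.84), (286, 303.73), (287, 303.15), (288, 302.32), (289, 304.02), (290, 304.09), (291, 303.67), (292, 303.28), (293, 304.03), (294, 303.39), (295, 303.13), (296, 304.27), (297, 303.88)]
[(283, 304.66), (284, 302.47), (285, 302.76), (286, 303.03), (287, 302.33), (288, 303.03), (289, 303.26), (290, 303.27), (291, 302.61), (292, 303.56), (293, 303.57), (294, 302.98), (295, 302.86), (296, 303.77), (297, 304.23)]
274 level [122  75  50  92 113 112 126 146 132 111  96  58 167 153 127 157  94  83
 176 195 166 146 128  89  53  38  30  39  51] 
    now   [127  76  51  94 117 118 106  96 103 111 102  63  59 175 224 180  89  83
 185 196 162 132 104  79  54  40  30  41  51]
277 level [114  79  47  70  95  91  94  93  93  94  91  57  93  82  55  96  68  68
 104 116 114 111 113  98 108  92  39  94 121] 
    now   [125  77  41  71  95  94  94  92  91 109 109  59  27  94 108  96  70  67
 107 118 115 113 114 101 110  88  39  94 124]
280 level [ 89  84  42  67 108 104  91  93  92  93  98  54  91  83  63  96  75  49
  99 118 116 119 121 107  97  72  34  89 123] 

[... 464 characters left out ...]
17 115
 115 114 113 117 114 117 116 118 116 119  94] 
    now   [ 54  89 116 114 114 101  89  89 105 117 116 120  95  55  93 119 114 114
 116 116 116 116 116 116 118 118 118 119  95]
289 level [ 51  75 103 115  98  89  89  90  92 102 109 114 113  93  55  92 119 115
 111 111 113 113 112 116 115 115 116 117  93] 
    now   [ 55  75 107 115 100  89  90  91 103 115 114 116 105  58  87 120 115 114
 114 114 114 117 116 116 116 115 116 118  95]
292 level [ 56  66  98 114  99  86  91  88  89  86 103 115 115  90  52  88 116 110
 111 107 112 112 112 113 112 112 113 114  97] 
    now   [ 57  69  99 116  98  86  89  90 106 115 115 116 118  75  67 107 113 111
 112 112 112 113 113 114 113 113 114 117  89]
```

```bash
python3 -c "
from h import *
print(ticket.finish_job())"
```

```text
the job is handed in; nothing more can be done
None
```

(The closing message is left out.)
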